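# Let the yellow candle out of the shop dispenser

### The job

On the shop counter stands a two-lane dispenser of ball candles. With the fingertips press down the blue paddle of the rocking lever on the yellow candle's side, so that its red gate lifts and the yellow candle rolls down into the pocket at the low end; then let the lever come back up so that the gate is shut again. Do not touch the candles, do not work the other lever, keep the green candle waiting behind its gate, and leave everything else on the counter where it stands.

Things in the scene. Friction and masses are not known exactly. Their poses are not given: they have to be found in the camera images.
- dispenser: two-lane candle dispenser fixed to the counter: 250 mm long (x), 130 mm wide over the lanes (y), 390 mm over the paddles. Origin on the counter under the gates; z up, x down the lanes to the pockets at the low end, y to the left lane. Tallest at rest: the paddles' outer edges, 154 mm; a pressed lever's inner arm rises to about 175 mm
- lever_left (a joint): rocking lever of the left lane, radians: 0 at rest (gate down), growing to 0.5 at its stop as the blue paddle is pressed down; the candle is let through at about 0.4. A spring returns it when let go: about 3 N at the paddle to start, 6 N at the stop. Level hinge along the dispenser's x at [0, +0.105, 0.125] m in its frame
- lever_right (a joint): rocking lever of the right lane, radians: 0 at rest (gate down), growing to 0.5 at its stop as the blue paddle is pressed down; the candle is let through at about 0.4. A spring returns it when let go: about 3 N at the paddle to start, 6 N at the stop. Level hinge along the dispenser's x at [0, -0.105, 0.125] m in its frame
- paddle_left (a point): centre of the top of the left lever's blue paddle (42 mm along the dispenser's x, 38 mm along y); at rest 149 mm above the counter, sloping 14 degrees, outer edge higher. Pressed to the stop it goes nearly straight down by 40 mm, then slopes 14 degrees the other way. 80 mm outward of the hinge; only the counter under it
- paddle_right (a point): centre of the top of the right lever's blue paddle (42 mm along the dispenser's x, 38 mm along y); at rest 149 mm above the counter, sloping 14 degrees, outer edge higher. Pressed to the stop it goes nearly straight down by 40 mm, then slopes 14 degrees the other way. 80 mm outward of the hinge; only the counter under it
- pocket_left (a point): centre of the floor of the left lane's pocket, 58 mm long, 52 mm wide, walls to 56 mm above the counter; a candle lying in it has its centre about 22 mm above this point
- pocket_right (a point): the same for the right lane
- yellow_candle: ball candle, yellow, 44 mm across, about 45 g; origin at its centre. It waits in one of the two lanes, about 27 mm uphill of that lane's gate (left lane: positive y in the dispenser frame, right lane: negative y; lane centres at y = +/-31 mm), centre about 86 mm above the counter
- green_candle: ball candle, green, 44 mm across, about 45 g; origin at its centre. It waits in one of the two lanes, about 27 mm uphill of that lane's gate (left lane: positive y in the dispenser frame, right lane: negative y; lane centres at y = +/-31 mm), centre about 86 mm above the counter
- windmill_holder: cast-metal tealight holder of two joined discs (76 and 64 mm) with a small windmill, 105 mm tall; a bystander, loose; origin under its (larger) base
- factory_holder: cast-metal tealight holder of two joined discs (76 and 64 mm) with a small factory and a chimney of metal balls, 101 mm tall; a bystander, loose; origin under its (larger) base
- jar_candle: amber glass jar, 56 mm across, 70 mm tall, beside the dispenser near its low end on the left; a bystander, loose; origin under its (larger) base
- tealight: bare tealight tin, 38 mm across, 17 mm tall, beside the dispenser near its low end on the right; a bystander, loose; origin under its (larger) base
- tumbler: white ceramic cup, 60 mm across, 70 mm tall, beside the dispenser near its high end on the right; a bystander, loose; origin under its (larger) base
- napkin_pack: green pack with a white band, 70 x 70 x 30 mm, beside the dispenser near its high end on the left; a bystander, loose; origin under its (larger) base
There are look-alikes about, which are no part of the job. What is shaped like the green_candle but purple is not meant. Of the things that look like the yellow_candle, the larger one is meant.

How it is judged:
By the outcome, as a careful person would: the job done as asked, in the order asked, and still so for the second after the job is handed in, with the robot touching nothing.
It also fails if it takes over 32 s, if anything falls off the work surface, if the arm or the gripper's body presses on something with over 40 N, if the wrist force passes 120 N, or if a joint passes its speed limit or range.

### The arm

A 6-joint arm with a two-finger parallel gripper is mounted at the origin on the work surface. World frame = base frame: x ahead of the robot, y to its left, z up, the work surface at z = 0. Lengths are in m, angles in degrees, forces in N, time in s.
With the tool pointing down it reaches from about 0.25 to 0.725 m from the base axis. Payload 9.7 kg.
Tool frame: the origin (TCP) lies at the very end of the fingers, on their centre line; the grasp point (between the pads) lies 19 mm behind it; y points along the fingers, x is the direction in which the jaws open and shut, and the axes are right-handed (so a half turn about y gives the same grasp; the last joint's range is limited). The gripper opens to 85 mm and grips with 20 to 120 N. Pads are 22 mm wide; open, the fingers measure 114 mm over their backs; the gripper's body (76 mm by 85 mm) begins 54 mm behind the grasp point. The pads swing forward as they close: fully open they stand 13 mm farther back than shut.
Start: joints at [-75.459, 4.979, 10.078, 95.1, 0, 90], TCP at [0.138, -0.532, 0.231] pointing down, gripper open.
Joint ranges: [-179.16, 179.16], [-48.56, 103.87], [-65.8, 70.77], [-126.05, 130.52], [-82.76, 87.17], [-180, 180]. Speed limits (degrees/s): [127.2, 127.2, 147.25, 180, 180, 180].

### API

Orientations are given as [roll, pitch, yaw] about the fixed x, y, z axes, in that order (R = Rz(yaw) Ry(pitch) Rx(roll)).
In Python, from workcell import bot gives the robot as it stands.
- The arm moves only by the shell command python3 -m jog 'ROWS' [FORCE]. ROWS is JSON, a list of rows, each an object with "rotation": the turn, a rotation vector about the world's x, y, z in degrees, a list of three; "travel": the shift along the world's x, y, z in mm, a list of three; "jaw": the gripper command: -1 is shut, 1 is fully open, values between are in proportion. In form: [{"rotation": [rx, ry, rz], "travel": [x, y, z], "jaw": jaw}, ...]. A call has 1 to 8 rows; each row shifts and turns the commanded pose from where the row before left it; what a row does not reach is not made up. A row lasts 1/8 s, in which the tool goes at most 62.5 mm and 10.7 degrees, less where a joint would pass 70% of its speed; a pose out of reach is approached as far as the arm can. A call with a gripper value outside its range is refused whole. The fingers move at their own pace and stop on an object; FORCE is the grip in N (left out, the last holds). Time passes only in rows, so rows that do not move let the fingers close. It gives the time, the measured TCP pose, the force and the opening at its end, in the units of the state.
- bot.get_obs(): the state, without advancing time (a new reading comes with each control period).
- bot.camera(name): name is "scene" or "top"; returns the picture (420x560x3 uint8, red, green, blue); there is no depth.
- bot.camera_params(name): a dict with "K" (3x3 intrinsics, pixels), "view" (4x4, takes a point from world to camera coordinates). Camera axes: x right, y up, looking along -z (the intrinsics and any distortion apply to the point x, -y, -z); pixel columns grow to the right and rows downward; lengths in m; the calibration is good to about 2 mm. A picture is of the moment at which its call begins. camera_params takes no time and is no camera call.
- bot.job_done(): hands the job in, once; it reports no verdict.
Trained networks look in the newest picture that a camera, given by its name, has taken for a name from the list of things; names that differ only in an ending like _2 or _b are one class to them, and where a whole thing is asked for, a point or a joint stands for the part that bears it (a point fixed in the world has none). Each returns a list of dicts, best first, with "score" (0 to 1); they miss things now and then, are a little off and sometimes report something else, mostly with a low value. They report only what shows in the picture. A call takes as long as a camera call. They do not tell look-alikes from the thing itself.
- bot.recognise(camera, thing): "xy" ([column, row] in pixels, amid what is visible of it).
- bot.trace(camera, thing): "mask" (420x560 bool, what is visible of it) and "xy" ([column, row] in pixels, amid what is visible of it).
The state is a dict: "time": time; "q": joint angles; "qd": joint speeds; "joint_efforts": joint torques, N m; "ee_pos": TCP position; "tcp_rot": TCP orientation; "wrist_force": force on the tool from outside, world axes, zero at the start; "torque": the same for the moment, N m; "opening": finger opening in m.
Only numpy, scipy, OpenCV 4.12 (cv2) and the standard library are available. Lean on these libraries where they do the work, as an engineer would, in place of code of your own. Each camera call takes 0.05 s, during which the arm holds its last target.

## Working session

There is one attempt and no reset: what is moved stays moved. The work goes in short steps, Python scripts to look and compute and a shell command to move; the robot and the scene stay as the last step left them, time stands still between calls to the robot, and variables do not carry over. Pictures are saved under pics/ and viewed, and the job is handed in when it is done.

```bash
mkdir -p pics; ls; python3 - <<'E'
from workcell import bot
import cv2
for c in("scene","top"):
    im=bot.camera(c); cv2.imwrite(f"pics/{c}0.png",im[:,:,::-1])
    p=bot.camera_params(c); print(c,p)
    for t in("yellow_candle","green_candle","paddle_left","dispenser"):
        print(t,[(r["score"],r["xy"]) for r in bot.recognise(c,t)])
o=bot.get_obs();print(o)
E
```

```text
pics
scene {'K': array([[469.19311564,   0.        , 284.28353731],
       [  0.        , 469.19311564, 217.5771619 ],
       [  0.        ,   0.        ,   1.        ]]), 'view': array([[-0.68428237,  0.72920014, -0.0049794 ,  0.36206778],
       [-0.49173443, -0.45638042,  0.74156197,  0.16230664],
       [ 0.5384746 ,  0.50988632,  0.67086589, -1.59794113],
       [ 0.        ,  0.        ,  0.        ,  1.        ]])}
yellow_candle [(0.71, [295.2, 250.9]), (0.56, [312.9, 233.4])]
green_candle [(0.54, [355.6, 232.9]), (0.53, [295.4, 227.7])]
paddle_left [(0.91, [330.1, 252.2])]
dispenser [(0.76, [295.3, 251.7])]
top {'K': array([[479.21073537,   0.        , 283.70083145],
       [  0.        , 479.21073537, 204.64672025],
       [  0.        ,   0.        ,   1.        ]]), 'view': array([[ 0.02032535, -0.99926451, -0.03251641,  0.00494249],
       [ 0.99184939,  0.01606145,  0.12639947, -0.52945119],
       [-0.12578425, -0.03482049,  0.99144635, -1.09312614],
       [ 0.        ,  0.        ,  0.        ,  1.        ]])}
yellow_candle [(0.69, [198.8, 284.7]), (0.53, [256.4, 211.1])]
green_candle [(0.86, [283.3, 212.0]), (0.59, [242.3, 284.9])]
paddle_left [(0.79, [201.5, 191.0])]
dispenser [(0.7, [273.7, 200.5]), (0.56, [338.6, 209.9])]
{'time': 0.5, 'q': array([-7.54588509e+01,  4.97936295e+00,  1.00744219e+01,  9.50980968e+01,
       -2.10945394e-03,  8.99978886e+01]), 'qd': array([ 0.03161544, -0.03505508, -0.06022524,  0.01553707,  0.00417598,
       -0.05452022]), 'joint_efforts': array([ 1.25838593e-03, -5.19645667e+01,  4.64546371e+01,  1.68169889e-03,
        7.90652075e-05, -7.08050280e-06]), 'ee_pos': array([ 0.1380774 , -0.53237001,  0.23124571]), 'tcp_rot': array([-9.00021093e+01,  3.03790400e-03, -7.54567395e+01]), 'wrist_force': array([-0.31280845, -0.73939657,  0.38194983]), 'torque': array([-0.0518381 ,  0.05466682,  0.00419065]), 'opening': 0.08516548089711046}
```

View pics/scene0.png

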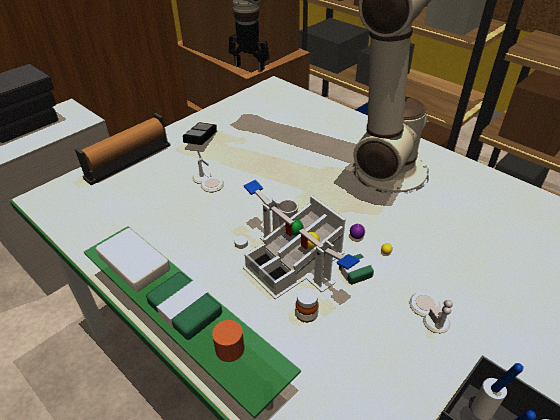

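View pics/top0.png

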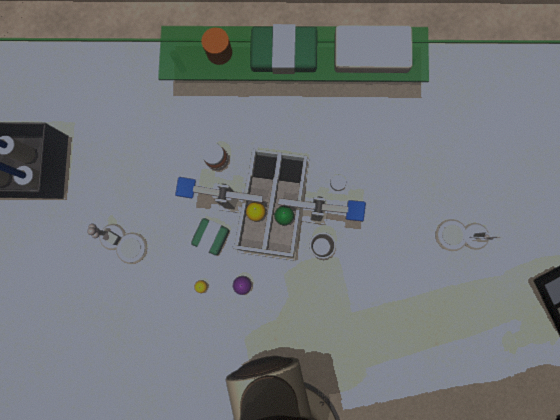

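The yellow candle waits in the left lane (top image 256,211; scene 313,238), and the green one in the right lane. The left blue paddle shows at top (186,187) and scene (348,262). I'll triangulate it next.

```bash
cat > h.py <<'E'
import numpy as np,cv2
from workcell import bot
def P(c):
    p=bot.camera_params(c); D=np.diag([1,-1,-1.]); return p["K"]@D@p["view"][:3]
def proj(c,X):
    u=P(c)@np.append(X,1); return u[:2]/u[2]
def tri(a,b):
    h=cv2.triangulatePoints(P("scene"),P("top"),np.array(a,float).reshape(2,1),np.array(b,float).reshape(2,1))
    return (h[:3]/h[3]).ravel()
def at_z(c,uv,z):
    M=P(c); A=M[:,[0,1,2]]; H=np.c_[M[:,0],M[:,1],M[:,2]*z+M[:,3]]
    w=np.linalg.solve(H,[*uv,1]); return w[:2]/w[2]
def blobs(im):
    h=cv2.cvtColor(im,cv2.COLOR_RGB2HSV); m=cv2.inRange(h,(105,150,70),(125,255,255))
    n,l,s,c=cv2.connectedComponentsWithStats(m); return [(c[i].round(1),s[i,4],s[i,:4]) for i in range(1,n) if s[i,4]>40]
E
python3 - <<'E'
from h import *
for c in("scene","top"):
    im=cv2.imread(f"pics/{c}0.png")[:,:,::-1].copy()
    for b in blobs(im): print(c,b)
    b=[x for x in blobs(im)]
    r=im[150:300,150:380] if c=="top" else im[170:320,230:400]
    cv2.imwrite(f"pics/{c}z.png",cv2.resize(r[:,:,::-1],None,fx=3.4,fy=3.4,interpolation=cv2.INTER_CUBIC))
for n,a,b in(("yellow",(313,238),(256.4,211.1)),("green",(295.4,227.7),(284.5,215.5))):
    X=tri(a,b);print(n,X,proj("scene",X),at_z("top",b,.086))
E
```

```text
scene (array([252.6, 186.4]), np.int32(142), array([244, 180,  18,  14], dtype=int32))
scene (array([347.8, 261. ]), np.int32(183), array([337, 254,  22,  15], dtype=int32))
scene (array([518.4, 366.8]), np.int32(51), array([515, 363,   8,   8], dtype=int32))
scene (array([530.8, 414.4]), np.int32(71), array([527, 410,   9,  10], dtype=int32))
top (array([184.9, 187.3]), np.int32(292), array([176, 178,  19,  20], dtype=int32))
top (array([355.6, 210.4]), np.int32(301), array([347, 201,  18,  20], dtype=int32))
yellow [0.50451866 0.07583409 0.09055678] [311.69730041 237.937426  ] [0.5070641  0.07370466]
green [0.49808946 0.01135471 0.08156837] [295.04375777 227.67475993] [0.49821918 0.01049437]
```

```bash
python3 - <<'E'
from h import *
L=tri((347.8,261),(184.9,187.3));R=tri((252.6,186.4),(355.6,210.4))
print(L,R,np.linalg.norm(L-R)); l=at_z("top",(184.9,187.3),.149);r=at_z("top",(355.6,210.4),.149);print(l,r,np.linalg.norm(l-r))
print("yaw",np.degrees(np.arctan2(-(l-r)[0],(l-r)[1])))
print(bot.get_obs()["time"])
E
```

```text
[0.54913548 0.22263671 0.14617023] [ 0.50552693 -0.1410008   0.14596034] 0.3662430677845363
[0.54852008 0.22214673] [ 0.50493388 -0.14038331] 0.36514077067911155
yaw -6.855641112047878
0.5
```

View pics/topz.png

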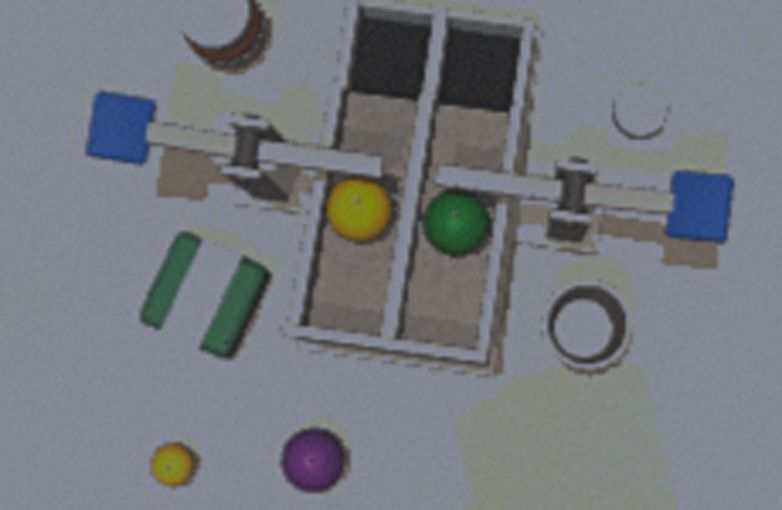

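View pics/scenez.png

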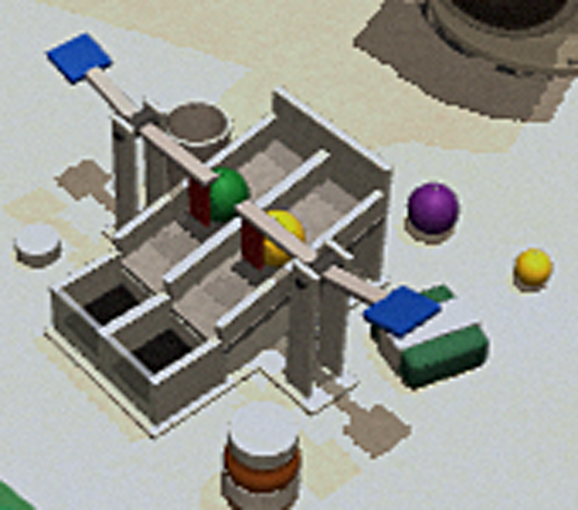

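```bash
python3 -m jog '[{"rotation":[0,0,4],"travel":[26,47,3],"jaw":-1},{"rotation":[0,0,4],"travel":[26,47,3],"jaw":-1},{"rotation":[0,0,4],"travel":[26,47,3],"jaw":-1},{"rotation":[0,0,4],"travel":[26,47,3],"jaw":-1},{"rotation":[0,0,4],"travel":[26,47,0],"jaw":-1},{"rotation":[0,0,4],"travel":[26,47,0],"jaw":-1},{"rotation":[0,0,4],"travel":[26,47,0],"jaw":-1},{"rotation":[0,0,4],"travel":[26,47,0],"jaw":-1}]' 20
```

```text
time: 1.5
ee_pos: [0.3466, -0.1548, 0.2435]
tcp_rot: [-90.0, -0.1, -43.3]
wrist_force: [0.5, -0.5, 0.2]
opening: 0.0001
```

```bash
python3 -m jog '[{"rotation":[0,0,4.5],"travel":[25,47,0],"jaw":-1},{"rotation":[0,0,4.5],"travel":[25,47,0],"jaw":-1},{"rotation":[0,0,4.5],"travel":[25,47,0],"jaw":-1},{"rotation":[0,0,4.5],"travel":[25,47,0],"jaw":-1},{"rotation":[0,0,4.5],"travel":[25,47,0],"jaw":-1},{"rotation":[0,0,4.5],"travel":[25,47,0],"jaw":-1},{"rotation":[0,0,4.5],"travel":[25,47,0],"jaw":-1},{"rotation":[0,0,4.5],"travel":[25,47,0],"jaw":-1}]'
python3 -m jog '[{"rotation":[0,0,0],"travel":[0,0,-20],"jaw":-1},{"rotation":[0,0,0],"travel":[0,0,-20],"jaw":-1},{"rotation":[0,0,0],"travel":[0,0,-20],"jaw":-1},{"rotation":[0,0,0],"travel":[0,0,0],"jaw":-1}]'
python3 - <<'E'
from h import *
for c in("scene","top"):
    im=bot.camera(c); r=im[130:330,100:380] if c=="top" else im[150:320,210:420]
    cv2.imwrite(f"pics/{c}1.png",cv2.resize(r[:,:,::-1],None,fx=2.8,fy=2.8,interpolation=cv2.INTER_CUBIC))
E
```

```text
time: 2.5
ee_pos: [0.5467, 0.2214, 0.2433]
tcp_rot: [-90.0, -0.0, -7.3]
wrist_force: [0.4, -0.4, 0.1]
opening: 0.0003
time: 3.0
ee_pos: [0.5454, 0.2194, 0.1818]
tcp_rot: [-90.1, 0.1, -7.5]
wrist_force: [0.3, -0.4, 0.2]
opening: -0.0001
```

View pics/scene1.png

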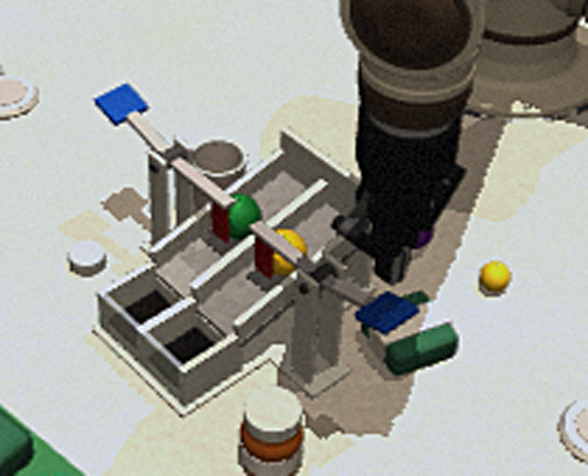

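View pics/top1.png

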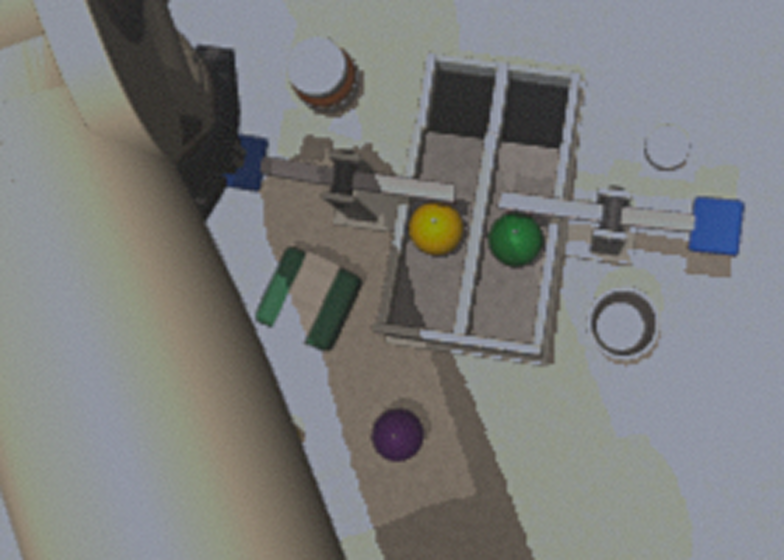

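```bash
python3 - <<'E'
from h import *
e=bot.get_obs()["ee_pos"];print(e,proj("scene",e),proj("top",e)); print(proj("scene",[.549,.223,.149]))
E
```

```text
[0.54614152 0.21962185 0.18399034] [349.09357357 248.3347035 ] [182.03785842 185.70134739]
[348.18404934 260.21687574]
```

Pictures show the fingertip right over the left paddle (scene ~350,250, as projected). Correcting slightly and descending to touch.

```bash
python3 -m jog '[{"rotation":[0,0,0],"travel":[3,4,-10],"jaw":-1},{"rotation":[0,0,0],"travel":[0,0,-15],"jaw":-1},{"rotation":[0,0,0],"travel":[0,0,-10],"jaw":-1},{"rotation":[0,0,0],"travel":[0,0,-10],"jaw":-1},{"rotation":[0,0,0],"travel":[0,0,0],"jaw":-1}]'
python3 -m jog '[{"rotation":[0,0,0],"travel":[0,0,-8],"jaw":-1},{"rotation":[0,0,0],"travel":[0,0,-8],"jaw":-1},{"rotation":[0,0,0],"travel":[0,0,-5],"jaw":-1},{"rotation":[0,0,0],"travel":[0,0,0],"jaw":-1}]'
python3 - <<'E'
from h import *
for c in("scene","top"):
    im=bot.camera(c); r=im[130:330,100:380] if c=="top" else im[150:320,210:420]
    cv2.imwrite(f"pics/{c}2.png",cv2.resize(r[:,:,::-1],None,fx=2.8,fy=2.8,interpolation=cv2.INTER_CUBIC))
E
```

```text
time: 3.72
ee_pos: [0.549, 0.2236, 0.1378]
tcp_rot: [-90.0, 0.0, -7.5]
wrist_force: [0.5, 0.2, 4.5]
opening: -0.0003
time: 4.22
ee_pos: [0.5493, 0.2238, 0.1175]
tcp_rot: [-90.0, -0.0, -7.5]
wrist_force: [-0.8, 3.0, 6.4]
opening: -0.0
```

View pics/scene2.png

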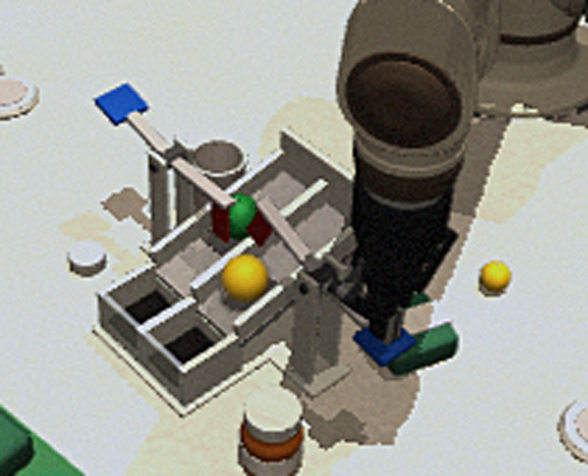

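The gate is up and the yellow candle is rolling past it. I'll hold until it is in the pocket.

```bash
python3 -m jog '[{"rotation":[0,0,0],"travel":[0,0,-2],"jaw":-1},{"rotation":[0,0,0],"travel":[0,0,0],"jaw":-1},{"rotation":[0,0,0],"travel":[0,0,0],"jaw":-1},{"rotation":[0,0,0],"travel":[0,0,0],"jaw":-1},{"rotation":[0,0,0],"travel":[0,0,0],"jaw":-1},{"rotation":[0,0,0],"travel":[0,0,0],"jaw":-1}]'
python3 - <<'E'
from h import *
for c in("scene","top"):
    im=bot.camera(c); r=im[130:330,100:380] if c=="top" else im[150:320,210:420]
    cv2.imwrite(f"pics/{c}3.png",cv2.resize(r[:,:,::-1],None,fx=2.8,fy=2.8,interpolation=cv2.INTER_CUBIC))
E
```

```text
time: 5.08
ee_pos: [0.5493, 0.2236, 0.1159]
tcp_rot: [-90.0, -0.1, -7.5]
wrist_force: [-0.3, 1.4, 6.8]
opening: 0.0003
```

View pics/scene3.png

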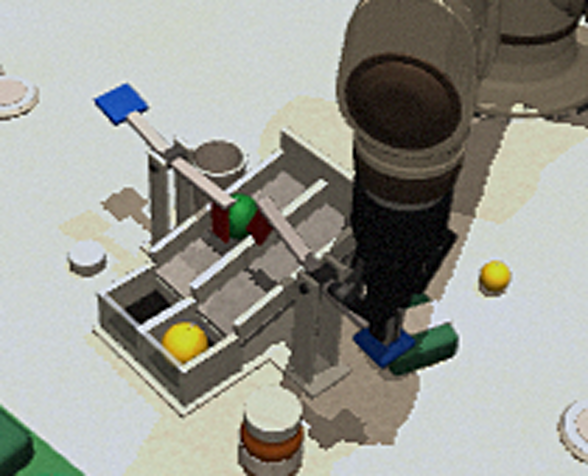

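View pics/top3.png

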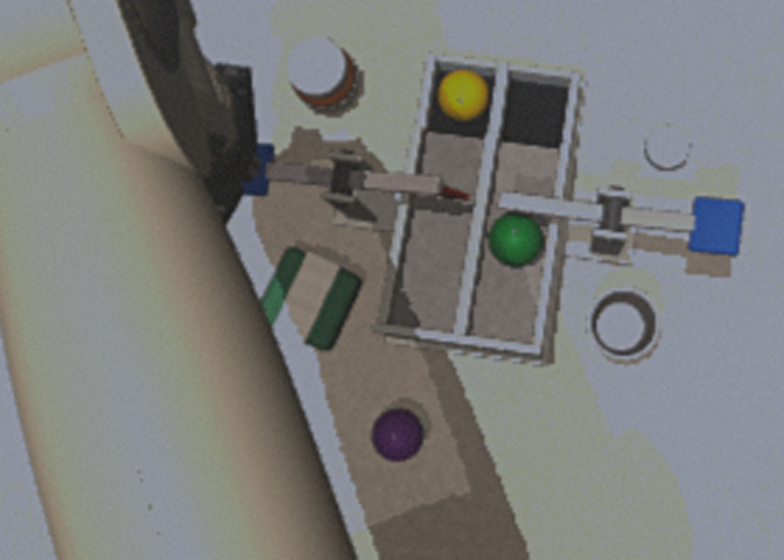

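The yellow candle lies in the left pocket and the green one still waits. Now I raise the tool gently so the lever follows it up, then go clear.

```bash
python3 -m jog '[{"rotation":[0,0,0],"travel":[0,0,7],"jaw":-1},{"rotation":[0,0,0],"travel":[0,0,7],"jaw":-1},{"rotation":[0,0,0],"travel":[0,0,7],"jaw":-1},{"rotation":[0,0,0],"travel":[0,0,7],"jaw":-1},{"rotation":[0,0,0],"travel":[0,0,7],"jaw":-1},{"rotation":[0,0,0],"travel":[0,0,10],"jaw":-1},{"rotation":[0,0,0],"travel":[0,0,30],"jaw":-1},{"rotation":[0,0,0],"travel":[0,0,40],"jaw":-1}]'
python3 -m jog '[{"rotation":[0,0,0],"travel":[0,30,10],"jaw":-1},{"rotation":[0,0,0],"travel":[0,40,0],"jaw":-1},{"rotation":[0,0,0],"travel":[0,40,0],"jaw":-1},{"rotation":[0,0,0],"travel":[-30,30,0],"jaw":-1},{"rotation":[0,0,0],"travel":[-40,0,0],"jaw":-1},{"rotation":[0,0,0],"travel":[0,0,0],"jaw":-1},{"rotation":[0,0,0],"travel":[0,0,0],"jaw":-1},{"rotation":[0,0,0],"travel":[0,0,0],"jaw":-1}]'
python3 - <<'E'
from h import *
for c in("scene","top"):
    im=bot.camera(c); 
    for b in blobs(im): print(c,b)
    cv2.imwrite(f"pics/{c}4.png",im[:,:,::-1])
    r=im[130:330,100:380] if c=="top" else im[150:320,210:420]
    cv2.imwrite(f"pics/{c}4z.png",cv2.resize(r[:,:,::-1],None,fx=2.8,fy=2.8,interpolation=cv2.INTER_CUBIC))
    a=cv2.imread(f"pics/{c}0.png"); d=cv2.absdiff(a,im[:,:,::-1]).max(2); cv2.imwrite(f"pics/{c}d.png",d*3)
E
```

```text
time: 6.18
ee_pos: [0.5485, 0.2236, 0.2304]
tcp_rot: [-90.0, 0.1, -7.4]
wrist_force: [0.6, -0.1, 0.7]
opening: -0.0001
time: 7.18
ee_pos: [0.4798, 0.3634, 0.2401]
tcp_rot: [-90.0, 0.0, -7.5]
wrist_force: [1.0, 0.2, -0.3]
opening: 0.0005
scene (array([369.2, 105.2]), np.int32(51), array([361, 100,  18,  11], dtype=int32))
scene (array([252.5, 186.4]), np.int32(143), array([244, 180,  18,  14], dtype=int32))
scene (array([347.8, 261. ]), np.int32(184), array([337, 254,  22,  15], dtype=int32))
scene (array([518.4, 366.9]), np.int32(52), array([515, 363,   8,   9], dtype=int32))
scene (array([530.7, 414.4]), np.int32(73), array([526, 410,  10,  10], dtype=int32))
top (array([184.9, 187.3]), np.int32(287), array([176, 178,  19,  20], dtype=int32))
top (array([355.6, 210.4]), np.int32(302), array([347, 201,  18,  20], dtype=int32))
```

View pics/scene4z.png

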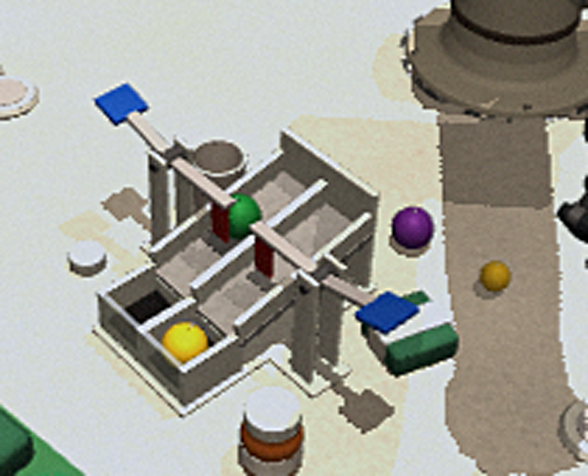

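View pics/top4.png

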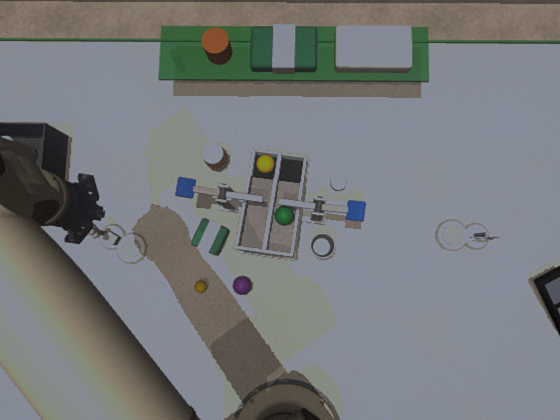

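View pics/scened.png

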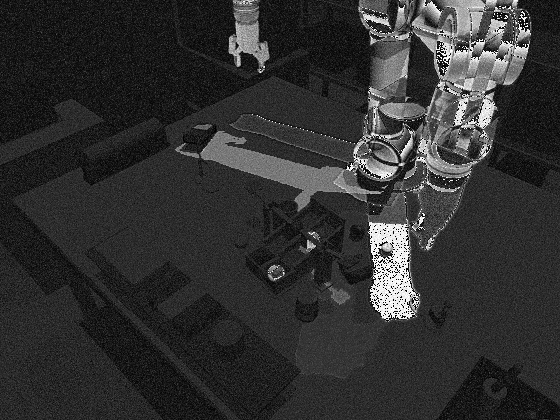

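Everything is in place: both paddles are exactly where they started, the left gate is shut, the yellow candle lies in the left pocket (top 265,163), and the green one waits (top 284,215). Only the yellow candle moved.

```bash
python3 -c "
from workcell import bot
print(bot.job_done(), bot.get_obs()['time'])"
```

```text
the job is handed in; nothing more can be done
the job is handed in; nothing more can be done
```

The job is done and handed in: the yellow candle is in the left pocket and its gate is shut again. The arm was finished and clear at 7.2 s of the 32 s allowed.

- **What I did:** The larger yellow candle, in the dispenser, was in the left lane. I pressed the left paddle down about 33 mm with the closed fingertips and held it until the candle was in the pocket. Then I let the lever rise with the tool and moved the arm clear. The highest reading I saw was about 7 N at the wrist.
- **Last checks:** In both cameras the two paddles are at their starting pixels, to within about 0.1 px. The red gate is down and the green candle still waits behind its own gate. Comparing scene pictures from before and after shows nothing moved but the candle, the arm and shadows.
- **Disagreements:** No check failed. The networks offered the smaller yellow ball and the purple ball, and once placed the left paddle mid-lever, so I located the paddles by colour instead. That put them 365–366 mm apart, against 370 mm expected.

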